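# Lay the support blocks and lower the grating cell onto them

### The job

Get the grating cell resting level on its support blocks: clear the torch off the white base plate into the tool tray, then bring every block standing on the bench to the front edge of the plate, butt its foot against that edge and push its top over so that it tips down onto its broad face on the plate, and slide it under the raised cell along a channel of its own until it is home against the rear stop bar. Once all the blocks are home, lower the cell slowly by its black metal frame, without touching the glass, until it rests level on them; at the end the torch must lie in the tray. Do not let a block fall over on the bench or lift it away while it is tipped, and leave the bottle and mirror mount undisturbed.

Things in the scene. Friction and masses are not known exactly. Their poses are not given: they have to be found in the camera images.
- block_1_centre (a point): blue aluminium support block, 45 mm thick (its x), 60 wide (y), 110 long (z), 0.55 to 0.9 kg, a plain box with slippery white 4 mm pads on both ends and two dark holes on each broad face. It starts standing on a 45 x 60 end on the smooth bench. This point: the centre of the solid (height 55 at the start), with the block's axes. Two or three blocks are present; an absent one reads None
- block_2_centre (a point): the same for block 2
- block_3_centre (a point): the same for block 3
- stand: fixed base plate, white on top, 340 (x) by 300 (y) by 12 mm thick, on the bench; its square front edge (robot side) is the stop for tipping. Origin: middle of the front edge, at bench height; x runs from that edge away from the robot under the cell, y left along the edge, z up; yaw varies up to 0.2 rad. A block tipped at the edge lands with its foot 0 to 12 mm out over the edge
- channel_1 (a point): centre of a block lying home (45 mm high) in the right-hand channel, at y = -90 in the stand's frame, x = 135, height 34.5 mm; axes of the stand. Home, a block spans x = 80 to 190 mm, its front end on a dark stop bar, 20 mm high, that crosses the plate with its face at x = 190
- channel_2 (a point): the same for the middle channel, y = 0. The channels are 66 mm wide, between four aluminium rails 24 wide and 15 high with round noses, which run from x = 95 to 190 mm at y = -135, -45, 45, 135; the plate is clear from x = 0 to 95
- channel_3 (a point): the same for the left-hand channel, y = 90
- cell (a joint): hinge of the black metal frame (cell) that carries the glass, rad: 0 = level, just resting on blocks that lie home; grows as its front rail goes up; starts at 0.55 to 0.8; below 0 it sags (limit -0.1). The stiff hinge stays where it is left; 2 to 7 N downwards on the front rail lowers it, 12 to 16 N raises it. Axis along the stand's y, at stand x = 315, height 67 mm
- cell_front (a point): middle of the top of the cell's front rail, 175 mm from the hinge axis, 10 mm above the frame's mid-plane; x from this rail towards the hinge, z out of its top. The cell is 190 (x) by 245 mm, 20 thick, bars 30 wide; level, its underside is 57 mm above the bench, its front face at stand x = 125 mm
- grating (a point): glass plate with a round grating, 131 by 186 mm, 6 mm thick, inside the cell's frame, its top 4 mm below the frame's top; not to be touched. This point: centre of its top face
- solvent_bottle: white bottle with a red cap, 60 mm diameter, 170 mm tall, far left; bystander. Origin: centre of its underside
- torch: dark grey torch, 150 mm long, 0.22 kg: barrel 30 mm in diameter from x = -75 to 33 mm, with its axis 22 mm above the underside, head 44 mm in diameter from x = 45 to 75. It starts lying across the front of the base plate. Origin: on the underside (height of the surface it lies on) below its middle; x along it towards the head, z up
- tool_tray: fixed open grey tray on the bench at the right, 190 (its x) by 120 (y) by 22 mm high outside, walls 4 mm, floor 4 to 5 mm thick. Origin: centre of its underside; its long side points away from the robot's centre line
- mirror_mount: small mirror on a 25 mm steel post with a 58 mm square foot, 133 mm tall, at the left back; bystander. Origin: centre of its underside

How it is judged:
On the way, in this order (a step that is already met when the one before it is completed fails the run):
1. every block lies home in a channel while the cell is still raised (angle between block_1_centre's own z axis and vertical between 1.47 and 1.67 rad and angle between block_1_centre's own y axis and vertical between 1.47 and 1.67 rad and (distance between block_1_centre and channel_1 below 0.008 m or distance between block_1_centre and channel_2 below 0.008 m or distance between block_1_centre and channel_3 below 0.008 m) and angle between block_2_centre's own z axis and vertical between 1.47 and 1.67 rad and angle between block_2_centre's own y axis and vertical between 1.47 and 1.67 rad and (distance between block_2_centre and channel_1 below 0.008 m or distance between block_2_centre and channel_2 below 0.008 m or distance between block_2_centre and channel_3 below 0.008 m) and angle between block_3_centre's own z axis and vertical between 1.47 and 1.67 rad and angle between block_3_centre's own y axis and vertical between 1.47 and 1.67 rad and (distance between block_3_centre and channel_1 below 0.008 m or distance between block_3_centre and channel_2 below 0.008 m or distance between block_3_centre and channel_3 below 0.008 m) and value of joint cell above 0.25 rad), for 0.2 s.
2. the cell is lowered level onto the blocks (angle between block_1_centre's own z axis and vertical between 1.47 and 1.67 rad and angle between block_1_centre's own y axis and vertical between 1.47 and 1.67 rad and (distance between block_1_centre and channel_1 below 0.008 m or distance between block_1_centre and channel_2 below 0.008 m or distance between block_1_centre and channel_3 below 0.008 m) and angle between block_2_centre's own z axis and vertical between 1.47 and 1.67 rad and angle between block_2_centre's own y axis and vertical between 1.47 and 1.67 rad and (distance between block_2_centre and channel_1 below 0.008 m or distance between block_2_centre and channel_2 below 0.008 m or distance between block_2_centre and channel_3 below 0.008 m) and angle between block_3_centre's own z axis and vertical between 1.47 and 1.67 rad and angle between block_3_centre's own y axis and vertical between 1.47 and 1.67 rad and (distance between block_3_centre and channel_1 below 0.008 m or distance between block_3_centre and channel_2 below 0.008 m or distance between block_3_centre and channel_3 below 0.008 m) and value of joint cell below 0.02 rad), for 0.2 s.
At the end, for the whole second after the job is handed in: every block present lies on a broad face (within 0.1 rad), its centre within 8 mm of a channel's home point; the cell is level within 0.02 rad; the torch lies at rest in the tray, its middle within 35 mm of the tray's along it and 45 mm across, its underside below 20 mm (all of step 2 and x of torch in the frame of tool_tray between -0.035 and 0.035 m and y of torch in the frame of tool_tray between -0.045 and 0.045 m and height (world z) of torch below 0.02 m and linear speed of torch below 0.02 m/s and value of joint cell above -0.02 rad); the robot touches nothing.
It fails at once if a block tipped (beyond 0.5 rad) away from the base plate, or lifted while tipped ((angle between block_1_centre's own z axis and vertical above 0.5 rad and (height (world z) of block_1_centre above 0.11 m or x of block_1_centre in the frame of stand below -0.07 m or y of block_1_centre in the frame of stand above 0.17 m or y of block_1_centre in the frame of stand below -0.17 m)) or (angle between block_2_centre's own z axis and vertical above 0.5 rad and (height (world z) of block_2_centre above 0.11 m or x of block_2_centre in the frame of stand below -0.07 m or y of block_2_centre in the frame of stand above 0.17 m or y of block_2_centre in the frame of stand below -0.17 m)) or (angle between block_3_centre's own z axis and vertical above 0.5 rad and (height (world z) of block_3_centre above 0.11 m or x of block_3_centre in the frame of stand below -0.07 m or y of block_3_centre in the frame of stand above 0.17 m or y of block_3_centre in the frame of stand below -0.17 m))).
It fails at once if the cell swung down faster than 1.2 rad/s (velocity of joint cell below -1.2 rad/s).
It fails at once if the glass touched (contact force between cell_c4 and the fingers above 0.5 N or contact force between cell_c4 and the arm above 0.5 N).
It fails at once if the bottle or mirror mount moved more than 25 mm or tipped (distance of any of solvent_bottle, mirror_mount from where it was at the start of the episode above 0.025 m or angle between any of solvent_bottle, mirror_mount's own z axis and vertical above 0.35 rad).
Of block_1, block_2, block_3 only 2 to 3 are there at a start; the rules pass over those that are not, and their reading is None.
At some moment in a run one of torch may be knocked a few centimetres aside while the robot is not near it.
Once in a run the grip may slacken for a moment while it holds something.
It also fails if it takes over 210 s, if anything falls off the work surface, if the arm or the gripper's body presses on something with over 40 N, if the wrist force passes 120 N, or if a joint passes its speed limit or range.

### The arm

A 7-joint arm with a two-finger parallel gripper is mounted at the origin on the work surface. World frame = base frame: x ahead of the robot, y to its left, z up, the work surface at z = 0. Lengths are in m, angles in rad, forces in N, time in s.
With the tool pointing down it reaches from about 0.4 to 0.85 m from the base axis. Payload 10.4 kg.
Tool frame: the origin (TCP) lies at the very end of the fingers, on their centre line; the grasp point (between the pads) lies manip.hold_point_z behind it (manip.hold_point_z is the distance from the TCP to the grasp point, in m); z points along the fingers, y is the direction in which the jaws open and shut (so a half turn about z gives the same grasp; the last joint's range is limited). The gripper opens to 85 mm and grips with 20 to 120 N. Pads are 22 mm wide; open, the fingers measure 114 mm over their backs; the gripper's body (76 mm by 85 mm) begins 54 mm behind the grasp point. The pads swing forward as they close: fully open they stand 13 mm farther back than shut.
Start: joints at [1.235, 0.332, -0.065, 1.46, 0.022, 1.35, -0.088], TCP at [0.192, -0.595, 0.231] pointing down, gripper open.
Joint ranges: [-2.6, 2.6], [-0.5, 2.12], [-1.47, 1.34], [0.16, 2.42], [-1.27, 4.41], [0.06, 2.06], [-2.6, 2.6]. Speed limits (rad/s): [2.22, 2.22, 2.79, 2.79, 3.14, 3.14, 3.14].

### API

Orientations are given as a unit quaternion [x, y, z, w].
In Python, from workcell import manip gives the robot as it stands.
- The arm moves only by the tool jog_arm, never from a script. Its arguments are lists of equal length, an entry for each row: "translation": the shift along the world's x, y, z in mm, a list of three; "turn": the turn about the world's z in degrees. In form: {"translation": [[x, y, z], ...], "turn": [turn, ...]}. A call has 1 to 12 rows; each row is the pose to reach, as a shift and turn from the pose measured when the call began; what a row does not reach only later rows make up. A row lasts 1/12 s, in which the tool goes at most 41.7 mm and 7.16 degrees, less where a joint would pass 70% of its speed; a pose out of reach is approached as far as the arm can. A call with a gripper value outside its range is refused whole. "grip" is the finger opening in mm, from 0 to 85.4, set as the call begins (left out, the last holds). The fingers move at their own pace and stop on an object; "grip_force" is the grip in N (left out, the last holds). Time passes only in rows, so rows that repeat a pose let the fingers close. It gives the time, the measured TCP pose, the force and the opening at its end, in the units of the state.
- manip.get_obs(): the state, without advancing time (a new reading comes with each control period).
- manip.camera(name): name is "scene" or "top" or "wrist"; returns a dict with "frame" (480x640x3 uint8, red, green, blue), "mtx" (3x3 intrinsics, pixels), "pose" (4x4, takes a point from camera to world coordinates). Camera axes: x right, y down, z forward; pixel columns grow to the right and rows downward; lengths in m; the calibration is good to about 2 mm. A picture is of the moment at which its call begins. There is no depth.
- manip.hand_in(): hands the job in, once; it reports no verdict.
Trained networks look in a picture, given as the dict that the camera call returned (one of the last four; its "shot" number tells which), for a name from the list of things; names that differ only in an ending like _2 or _b are one class to them, and where a whole thing is asked for, a point or a joint stands for the part that bears it (a point fixed in the world has none). Each returns a list of dicts, best first, with "confidence" (0 to 1); they miss things now and then, are a little off and sometimes report something else, mostly with a low value. They report only what shows in the picture. A call takes as long as a camera call.
- manip.outline_of(picture, label): "mask" (480x640 bool, what is visible of it) and "extent" ([left, top, right, bottom] in pixels, round what is visible of it).
- manip.pinpoint(picture, label): "at" ([column, row] in pixels: a listed point, or the origin of a listed thing).
The state is a dict: "clock": time; "joint_pos": joint angles; "joint_velocities": joint speeds; "tau": joint torques, N m; "position": TCP position; "ee_rot": TCP orientation; "ft_force": force on the tool from outside, world axes, zero at the start; "torque": the same for the moment, N m; "grip_width": opening from 0.0 (shut) to 1.0 (fully open).
Only numpy, scipy, OpenCV 4.12 (cv2) and the standard library are available. Lean on these libraries where they do the work, as an engineer would, in place of code of your own. Each camera call takes 0.05 s, during which the arm holds its last target. There are 200 camera calls.

## Working session

There is one attempt and no reset: what is moved stays moved. The work goes in short steps, Python scripts to look and compute and a tool call to move; the robot and the scene stay as the last step left them, time stands still between calls to the robot, and variables do not carry over. Pictures are saved under pics/ and viewed, about 12 in all and at most 16, crops included, and the job is handed in when it is done.

Besides the shell and the picture viewer there is one more tool, called after "Emit:" by a JSON object that holds its "fn" and its "kwargs". jog_arm: Moves the arm, as the interface text tells. Its arguments: {"type":"object","properties":{"translation":{"type":"array"},"turn":{"type":"array"},"grip":{"type":"number"},"grip_force":{"type":"number"}},"required":["translation","turn"]}

```bash
mkdir -p pics; ls
cat > h.py <<'E'
from workcell import manip
import numpy as np, cv2
def ray(p,px):
    d=np.linalg.inv(p["mtx"])@np.array([px[0],px[1],1.0]); T=np.array(p["pose"])
    return T[:3,3],T[:3,:3]@d
def at_z(p,px,z):
    o,d=ray(p,px); return (o+d*(z-o[2])/d[2])
def tri(l):
    A=np.zeros((3,3));b=np.zeros(3)
    for p,px in l:
        o,d=ray(p,px);d=d/np.linalg.norm(d);M=np.eye(3)-np.outer(d,d);A+=M;b+=M@o
    return np.linalg.solve(A,b)
def proj(p,X):
    T=np.linalg.inv(np.array(p["pose"]));c=T[:3,:3]@np.array(X)+T[:3,3];u=np.array(p["mtx"])@c;return u[:2]/u[2]
def save(p,n): cv2.imwrite("pics/"+n+".png",cv2.cvtColor(p["frame"],cv2.COLOR_RGB2BGR))
E
python3 - <<'E'
from h import *
np.set_printoptions(precision=3,suppress=True)
s=manip.camera("scene");t=manip.camera("top");save(s,"s0");save(t,"t0")
print(manip.hold_point_z,manip.get_obs())
for n in ["block_1_centre","stand","channel_1","channel_2","channel_3","cell_front","grating","torch","tool_tray","solvent_bottle","mirror_mount"]:
    for nm,p in(("s",s),("t",t)):
        print(n,nm,[(np.round(r["at"],1),round(r["confidence"],2),at_z(p,r["at"],{"block_1_centre":.055,"channel_1":.0345,"channel_2":.0345,"channel_3":.0345}.get(n,0))) for r in manip.pinpoint(p,n)][:5])
E
```

```text
pics
0.0187 {'clock': 0.1, 'joint_pos': array([ 1.235,  0.333, -0.065,  1.461,  0.022,  1.35 , -0.088]), 'joint_velocities': array([-0.001, -0.001, -0.002, -0.002,  0.002, -0.001,  0.   ]), 'tau': array([  0.003, -62.674,   0.051, -39.243,   0.017,   0.007,   0.   ]), 'position': array([ 0.192, -0.594,  0.231]), 'ee_rot': array([ 0.988,  0.156, -0.   , -0.001]), 'ft_force': array([ 0.312, -0.04 ,  0.129]), 'torque': array([ 0.003, -0.019,  0.023]), 'grip_width': 0.999486217999156}
block_1_centre s [(array([396.3, 162.1]), 0.66, array([0.437, 0.353, 0.055]))]
block_1_centre t [(array([163.9, 321. ]), 0.85, array([0.439, 0.346, 0.055]))]
stand s []
stand t [(array([350.5, 309.4]), 0.61, array([ 0.463, -0.05 ,  0.   ]))]
channel_1 s [(array([250.2, 260.3]), 0.93, array([ 0.6  , -0.135,  0.034]))]
channel_1 t [(array([308.4, 247.3]), 0.85, array([0.597, 0.043, 0.034])), (array([387.8, 248.3]), 0.73, array([ 0.595, -0.131,  0.034])), (array([348.2, 243.7]), 0.56, array([ 0.605, -0.044,  0.034]))]
channel_2 s [(array([250.2, 260.3]), 0.93, array([ 0.6  , -0.135,  0.034]))]
channel_2 t [(ar
[... 749 characters left out ...]
]), 0.7, array([ 0.512, -0.089,  0.   ]))]
tool_tray s [(array([153.2, 297.9]), 0.56, array([ 0.586, -0.363,  0.   ]))]
tool_tray t [(array([489.8, 253.3]), 0.69, array([ 0.588, -0.368,  0.   ]))]
solvent_bottle s [(array([458.3, 198.4]), 0.69, array([0.591, 0.466, 0.   ])), (array([154.7, 295.1]), 0.51, array([ 0.58 , -0.359,  0.   ]))]
solvent_bottle t [(array([112.7, 253.3]), 0.81, array([0.588, 0.477, 0.   ])), (array([352.1, 212.4]), 0.21, array([ 0.682, -0.057,  0.   ]))]
mirror_mount s [(array([437. , 244.4]), 0.93, array([0.714, 0.313, 0.   ]))]
mirror_mount t [(array([186.6, 200. ]), 0.89, array([0.71 , 0.318, 0.   ])), (array([351.5, 190.7]), 0.24, array([ 0.732, -0.056,  0.   ]))]
```

View pics/t0.png

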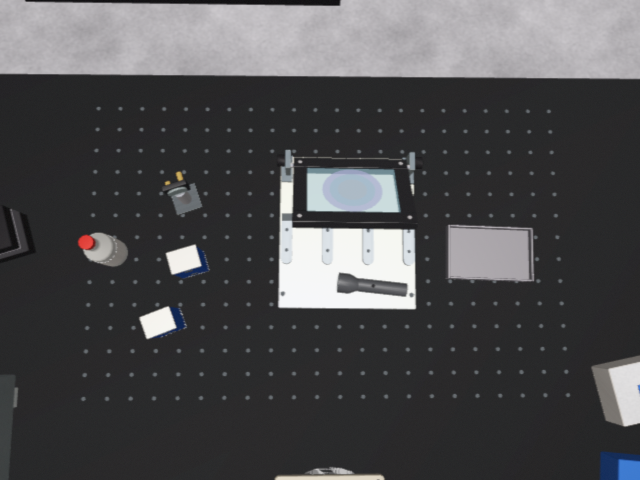

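View pics/s0.png

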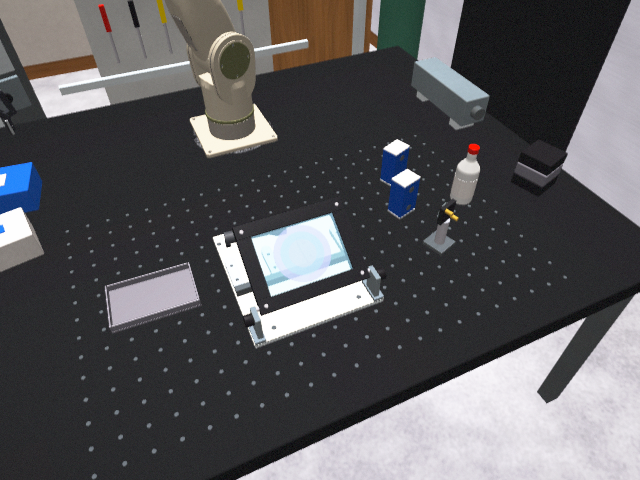

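The top view shows two blocks (white tops at px (185,261) and (160,323)), the torch across the plate at (372,286) with its head to the left, and the tray at (490,253). The cell is raised and its front rail is at row 220. No third block is visible. Next I'll get accurate poses.

Run:
```python
from h import *
np.set_printoptions(precision=4,suppress=True)
t=manip.camera("top");s=manip.camera("scene")
hsv=cv2.cvtColor(t["frame"],cv2.COLOR_RGB2HSV)
white=((hsv[...,1]<50)&(hsv[...,2]>190)).astype(np.uint8)
for r in manip.outline_of(t,"block_1_centre"):
    m=(r["mask"]&(white>0)).astype(np.uint8)
    if m.sum()<50: print("?",r["extent"],r["confidence"]);continue
    pts=np.argwhere(m)[:,::-1].astype(float)
    W=np.array([at_z(t,p,.110)[:2] for p in pts])
    R=cv2.minAreaRect((W*1000).astype(np.float32)); print("block",round(r["confidence"],2),r["extent"],R,W.mean(0))
print("scene blocks",[(r["extent"],round(r["confidence"],2)) for r in manip.outline_of(s,"block_1_centre")])
# front edge of plate
fe=[]
for c in range(285,412,3):
    col=t["frame"][295:320,c].astype(float).mean(1); 
    # subpixel crossing
    k=np.argmax(col<120); 
    y=295+k-1+(col[k-1]-120)/(col[k-1]-col[k]); fe.append(at_z(t,(c,y),.012)[:2])
fe=np.array(fe);pf=np.polyfit(fe[:,1],fe[:,0],1);print("front edge x=%.4f*y+%.4f"%tuple(pf), "yaw",-np.arctan(pf[0]))
for side,rng in(("L",range(265,295)),("R",range(405,428))):
  q=[]
  for rw in range(240,304,4):
    g=t["frame"][rw,rng.start:rng.stop].astype(float).mean(1)
    if side=="R": 
        k=np.argmax(g<120); c=rng.start+k-1+(g[k-1]-120)/(g[k-1]-g[k])
    else:
        k=np.argmax(g>120); c=rng.start+k-1+(120-g[k-1])/(g[k]-g[k-1])
    q.append(at_z(t,(c,rw),.012)[:2])
  q=np.array(q);print(side,np.polyfit(q[:,0],q[:,1],1),np.median(q,0))
for r in manip.outline_of(t,"torch"):
    pts=np.argwhere(r["mask"])[:,::-1].astype(np.float32)
    W=np.array([at_z(t,p,.034)[:2]*1000 for p in pts],np.float32)
    print("torch",round(r["confidence"],2),cv2.minAreaRect(W),cv2.fitLine(W,cv2.DIST_L2,0,.01,.01).ravel())
for r in manip.outline_of(t,"tool_tray"):
    pts=np.argwhere(r["mask"])[:,::-1].astype(np.float32)
    W=np.array([at_z(t,p,.022)[:2]*1000 for p in pts],np.float32)
    print("tray",round(r["confidence"],2),cv2.minAreaRect(W))
```

```text
block 0.75 [138.4, 304.7, 187.9, 338.0] ((436.3997802734375, 345.8197326660156), (44.592559814453125, 59.42019271850586), 21.05307388305664) [0.4363 0.3456]
scene blocks [([381.0, 143.3, 409.3, 187.1], 0.73), ([389.1, 167.7, 420.7, 217.3], 0.7)]
front edge x=-0.0381*y+0.4663 yaw 0.03811288884592478
L [-0.0123  0.1162] [0.5497 0.1094]
R [-0.1091 -0.13  ] [ 0.5494 -0.194 ]
tray 0.69 ((586.1311645507812, -359.37451171875), (194.52035522460938, 122.82233428955078), 87.93047332763672)
```

Run:
```python
from h import *
np.set_printoptions(precision=4,suppress=True)
t=manip.camera("top")
g=t["frame"].mean(2)
big=cv2.resize(t["frame"][215:325,265:430],None,fx=4.8,fy=4.8,interpolation=cv2.INTER_CUBIC)
cv2.imwrite("pics/c1.png",big[...,::-1])
def fit(P):
    P=np.array(P,np.float32);return cv2.fitLine(P,cv2.DIST_HUBER,0,.0005,.0005).ravel()
def cross(v,th=130):  # first upward crossing from dark
    for k in range(1,len(v)):
        if v[k-1]<th<=v[k]: return k-1+(th-v[k-1])/(v[k]-v[k-1])
F=[at_z(t,(c,320-cross(g[320:290:-1,c])),.012)[:2] for c in range(286,410)]
L=[at_z(t,(268+cross(g[r,268:300]),r),.012)[:2] for r in range(180,303)  if cross(g[r,268:300])]
R=[at_z(t,(426-cross(g[r,426:400:-1]),r),.012)[:2] for r in range(230,303) if cross(g[r,426:400:-1])]
for n,P in(("F",F),("L",L),("R",R)): print(n,fit(P),np.array(P)[::12].tolist() if n!="F" else "")
for n in ["block_1_centre","torch"]:
  for r in manip.outline_of(t,n): print(n,r["extent"],r["confidence"])
for p in manip.pinpoint(t,"torch"): print(p)
roi=(g[262:302,325:412]<150).astype(np.uint8)
n,lab,st,ce=cv2.connectedComponentsWithStats(roi);i=1+np.argmax(st[1:,4]);pts=np.argwhere(lab==i)[:,::-1]+[325,262]
W=np.array([at_z(t,p,.034)[:2]*1000 for p in pts],np.float32);print("torch",st[i],cv2.minAreaRect(W),cv2.fitLine(W,cv2.DIST_L2,0,.01,.01).ravel())
roi=(g[240:282,160:208]>150).astype(np.uint8)
n,lab,st,ce=cv2.connectedComponentsWithStats(roi);i=1+np.argmax(st[1:,4]);pts=np.argwhere(lab==i)[:,::-1]+[160,240]
W=np.array([at_z(t,p,.110)[:2]*1000 for p in pts],np.float32);print("blk2",st[i],cv2.minAreaRect(W),W.mean(0))
```

```text
F [ 0.013   0.9999  0.4659 -0.012 ] 
L [ 0.9999 -0.0127  0.6099  0.1084] [[0.7538459991364621, 0.10505181312900543], [0.7260659527432414, 0.1071906076962289], [0.6984654951357254, 0.10755761043228851], [0.6710376660914803, 0.10743177806185555], [0.6437791669023901, 0.10757721774582266], [0.6166888267297106, 0.1081643003212915], [0.589765831731923, 0.10880913787661131], [0.5630085250205986, 0.10919377690626969], [0.5364150242940345, 0.10939111877023727], [0.5099844119798984, 0.10989214573810942], [0.483713946054356, 0.10995943749595816]]
R [ 0.9999 -0.013   0.5586 -0.1939] [[0.639548217792512, -0.1947817529998751], [0.6123072086920056, -0.19472452914829225], [0.5852338083323125, -0.19441631704554052], [0.5583268765150017, -0.1939073340973903], [0.531584772356329, -0.19353882187956173], [0.5050053822771801, -0.19349728852059783], [0.47858939819107305, -0.1926928335396424]]
block_1_centre [141.3, 305.5, 186.5, 338.5] 0.63
torch [333.1, 273.2, 406.6, 296.2] 0.62
{'at': [368.1, 284.0], 'confidence': 0.75}
torch [  12   11   70   24 1007] ((516.2227172851562, -93.89652252197266), (150.63209533691406, 41.9538688659668), 86.37299346923828) [  0.1121   0.9937 513.513  -88.4096]
blk2 [  6   5  35  29 696] ((562.70947265625, 298.77294921875), (46.21050262451172, 61.759891510009766), 17.081378936767578) [562.7081 298.7909]
```

View pics/c1.png

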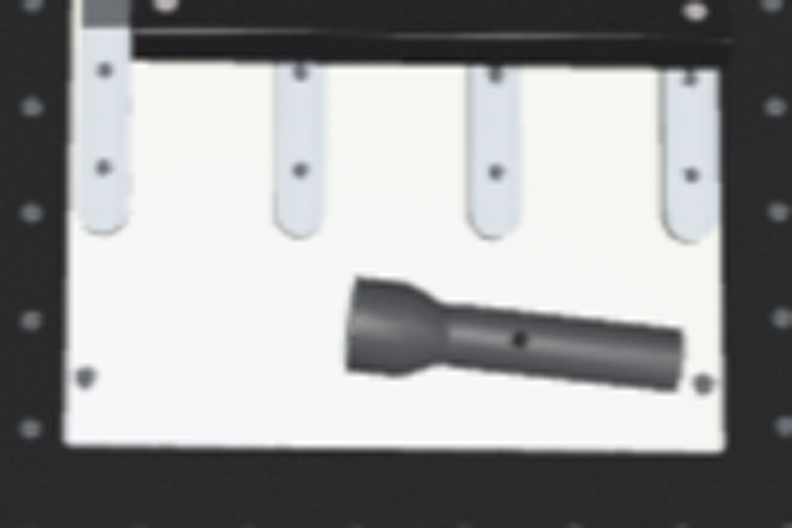

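Stand: yaw about −0.013 rad, origin about (0.466, −0.041). Torch: centre (0.513, −0.094), axis at 83.6°. I'll move above the torch.

Emit:
{"fn": "jog_arm", "kwargs": {"translation": [[322,508,-30],[322,508,-30],[322,508,-30],[322,508,-30],[322,508,-30],[322,508,-30],[322,508,-30],[322,508,-30],[322,508,-30],[322,508,-30],[322,508,-30],[322,508,-30]], "turn": [7,14,21,28,35,42,49,56,63,65.6,65.6,65.6], "grip": 70}}

```text
clock: 2.7
position: [0.4604, -0.1711, 0.2067]
ee_rot: [0.746, 0.666, 0.0, 0.001]
ft_force: [1.3, -1.2, 0.9]
grip_width: 0.823
```

```bash
cat >> h.py <<'E'
def st():
    o=manip.get_obs();q=o["ee_rot"];print("t %.1f"%o["clock"],"pos",np.round(np.array(o["position"])*1000,1),"psi %.2f"%np.degrees(2*np.arctan2(q[1],q[0])),"F",np.round(o["ft_force"],1),"w %.1f"%(o["grip_width"]*85.4),"q7 %.2f"%o["joint_pos"][6]);return o
E
python3 -c "
from h import *
st()"
```

```text
t 2.7 pos [ 460.4 -171.1  206.7] psi 83.53 F [ 1.3 -1.2  0.9] w 70.2 q7 0.11
```

Emit:
{"fn": "jog_arm", "kwargs": {"translation": [[54,85,-40],[54,85,-57],[54,85,-57],[54,85,-57],[54,85,-57]], "turn": [0,0,0,0,0]}}

```text
clock: 3.12
position: [0.5143, -0.0842, 0.1488]
ee_rot: [0.745, 0.667, -0.0, -0.001]
ft_force: [-0.7, -0.3, 0.6]
grip_width: 0.82
```

Run:
```python
from h import *
o=st();w=manip.camera("wrist");save(w,"w1")
for r in manip.pinpoint(w,"torch"): print("torch",r,at_z(w,r["at"],.012))
print("TCP px at z.034",proj(w,[.514,-.086,.034]))
g=w["frame"].mean(2);
for r in manip.outline_of(w,"torch"):
    pts=np.argwhere(r["mask"])[:,::-1].astype(np.float32);W=np.array([at_z(w,p,.034)[:2]*1000 for p in pts[::7]],np.float32)
    print(r["extent"],r["confidence"],cv2.minAreaRect(W),cv2.fitLine(W,cv2.DIST_L2,0,.01,.01).ravel())
```

```text
t 3.1 pos [514.3 -84.2 148.8] psi 83.73 F [-0.7 -0.3  0.6] w 70.0 q7 -0.15
torch {'at': [320.6, 245.1], 'confidence': 0.6} [ 0.51412608 -0.0963313   0.012     ]
TCP px at z.034 [318.86395681 241.06303791]
[287.3, 150.7, 351.0, 348.3] 0.8 ((513.8685302734375, -98.71984100341797), (159.9820098876953, 43.88434600830078), 84.495849609375) [ 1.1309131e-01  9.9358457e-01  5.1426410e+02 -8.4929031e+01]
```

View pics/w1.png

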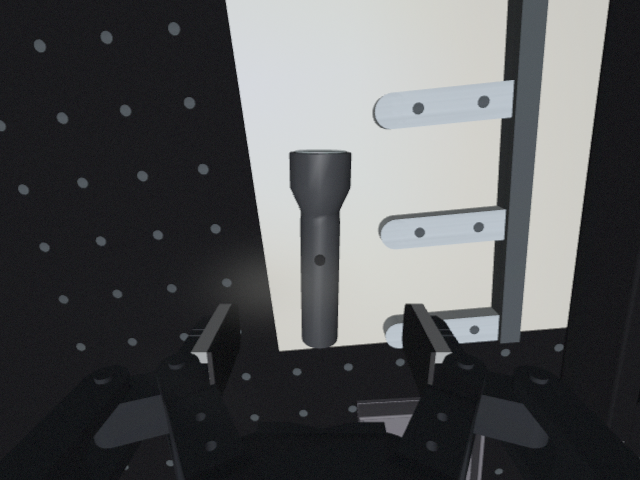

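The wrist view shows the torch barrel centred between the jaws at columns 301–340, and the grasp point projects onto the barrel at (319,241). I'll descend and grip.

Emit:
{"fn": "jog_arm", "kwargs": {"translation": [[0,-2,-40],[0,-2,-80],[0,-2,-110],[0,-2,-129],[0,-2,-129],[0,-2,-129]], "turn": [0,0,0,0,0,0]}}

```text
clock: 3.77
position: [0.5142, -0.0906, 0.0218]
ee_rot: [0.747, 0.665, -0.0, 0.001]
ft_force: [0.0, -0.1, 0.4]
grip_width: 0.818
```

Emit:
{"fn": "jog_arm", "kwargs": {"translation": [[0,0,0],[0,0,0],[0,0,0],[0,0,0],[0,0,0],[0,0,0],[0,0,0],[0,0,0]], "turn": [0,0,0,0,0,0,0,0], "grip": 20, "grip_force": 50}}

```text
clock: 4.43
position: [0.5152, -0.0911, 0.0235]
ee_rot: [0.747, 0.665, 0.0, 0.002]
ft_force: [-2.1, -0.4, 8.3]
grip_width: 0.341
```

```bash
python3 -c "
from h import *
st()"
```

```text
t 4.4 pos [515.2 -91.1  23.5] psi 83.31 F [-2.1 -0.4  8.3] w 29.2 q7 -0.24
```

Emit:
{"fn": "jog_arm", "kwargs": {"translation": [[0,0,30],[0,0,70],[20,-40,75],[30,-80,75],[40,-120,75],[55,-160,75],[65,-200,75],[72,-240,75],[72,-267,75],[72,-267,75],[72,-267,75]], "turn": [0,0,1,2,3,4,4.7,4.7,4.7,4.7,4.7]}}

```text
clock: 5.35
position: [0.5862, -0.3607, 0.0982]
ee_rot: [0.721, 0.693, 0.0, 0.002]
ft_force: [1.2, 0.8, -2.4]
grip_width: 0.347
```

Run:
```python
from h import *
o=st();w=manip.camera("wrist");save(w,"w2")
for n,z in(("torch",.09),("tool_tray",0)):
  for r in manip.pinpoint(w,n): print(n,r,at_z(w,r["at"],z))
for r in manip.outline_of(w,"tool_tray"):print(r["extent"],r["confidence"])
```

```text
t 5.3 pos [ 586.2 -360.7   98.2] psi 87.79 F [ 1.2  0.8 -2.4] w 29.7 q7 0.27
torch {'at': [322.9, 309.9], 'confidence': 0.58} [ 0.58862034 -0.36383473  0.09      ]
[219.2, 103.6, 428.1, 378.9] 0.73
```

View pics/w2.png

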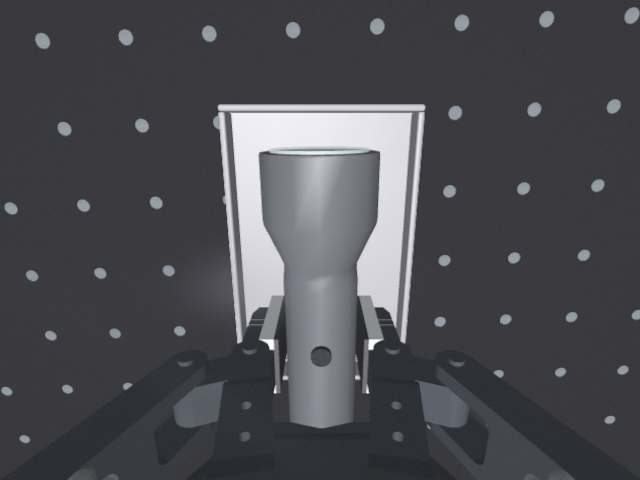

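The torch is held and lined up with the tray: head centre column 320, tray walls 222–422. Lowering.

Emit:
{"fn": "jog_arm", "kwargs": {"translation": [[0,0,-35],[0,0,-60],[0,0,-75],[0,0,-80],[0,0,-80],[0,0,-80]], "turn": [0,0,0,0,0,0]}}

```text
clock: 6.05
position: [0.5885, -0.3564, 0.0202]
ee_rot: [0.718, 0.696, 0.001, 0.003]
ft_force: [0.5, -0.1, -1.7]
grip_width: 0.342
```

Emit:
{"fn": "jog_arm", "kwargs": {"translation": [[0,0,0],[0,0,0],[0,0,0],[0,0,0],[0,0,50],[0,0,90],[0,0,130],[0,0,130]], "turn": [0,0,0,0,0,0,0,0], "grip": 50}}

```text
clock: 6.72
position: [0.5919, -0.3577, 0.1596]
ee_rot: [0.718, 0.696, 0.003, 0.008]
ft_force: [0.7, -0.2, 1.1]
grip_width: 0.583
```

Run:
```python
from h import *
o=st();w=manip.camera("wrist");save(w,"w3")
for n,z in(("torch",.005),("tool_tray",0)):
  for r in manip.pinpoint(w,n): print(n,r,at_z(w,r["at"],z))
for n,z in(("torch",.026),("tool_tray",.022)):
  for r in manip.outline_of(w,n):
    pts=np.argwhere(r["mask"])[:,::-1].astype(np.float32);W=np.array([at_z(w,p,z)[:2]*1000 for p in pts[::7]],np.float32)
    print(n,r["extent"],r["confidence"],cv2.minAreaRect(W))
```

```text
t 6.7 pos [ 591.9 -357.7  159.6] psi 88.14 F [ 0.7 -0.2  1.1] w 49.8 q7 0.28
torch [285.1, 136.3, 342.2, 326.2] 0.7 ((592.3242797851562, -363.5491943359375), (43.094024658203125, 159.17074584960938), 1.1132713556289673)
torch [127.0, 0.2, 598.4, 8.7] 0.51 ((628.5252685546875, -202.0599365234375), (5.13791561126709, 312.70379638671875), 88.34563446044922)
tool_tray [232.0, 113.7, 394.6, 335.8] 0.61 ((588.1806640625, -362.7138671875), (189.4730987548828, 120.27378845214844), 87.97109985351562)
```

The torch lies in the tray within 5 mm of its centre. Next is block A at (0.436, 0.346), yaw 21°.

Emit:
{"fn": "jog_arm", "kwargs": {"translation": [[-10,41,40],[-19,82,40],[-28,123,40],[-37,164,40],[-46,205,40],[-55,246,40],[-64,287,40],[-73,328,40],[-82,369,40],[-91,410,40],[-100,450,40],[-109,490,40]], "turn": [-6,-12,-18,-24,-30,-36,-42,-48,-54,-60,-65,-67], "grip": 85}}

```text
clock: 7.97
position: [0.4806, 0.1216, 0.1879]
ee_rot: [0.984, 0.181, -0.001, 0.002]
ft_force: [1.0, 0.2, 0.2]
grip_width: 0.996
```

```bash
python3 -c "
from h import *
st()"
```

```text
t 8.0 pos [480.6 121.6 187.9] psi 20.84 F [1.  0.2 0.2] w 85.0 q7 -1.62
```

Emit:
{"fn": "jog_arm", "kwargs": {"translation": [[-8,40,12],[-16,80,12],[-24,120,12],[-32,160,12],[-40,200,12],[-44,224,12],[-44,224,12],[-44,224,12]], "turn": [0,0,0,0,0,0,0,0]}}

```text
clock: 8.63
position: [0.4351, 0.3467, 0.1985]
ee_rot: [0.983, 0.183, -0.003, 0.002]
ft_force: [0.2, -0.4, 0.4]
grip_width: 0.997
```

Run:
```python
from h import *
o=st();w=manip.camera("wrist");save(w,"w4")
hsv=cv2.cvtColor(w["frame"],cv2.COLOR_RGB2HSV);m=((hsv[...,1]<60)&(hsv[...,2]>150)).astype(np.uint8)
n,lab,s_,c=cv2.connectedComponentsWithStats(m)
for i in range(1,n):
    if s_[i,4]<1500: continue
    pts=np.argwhere(lab==i)[:,::-1];W=np.array([at_z(w,p,.11)[:2]*1000 for p in pts[::5]],np.float32);print(s_[i],cv2.minAreaRect(W))
```

```text
t 8.6 pos [435.1 346.7 198.5] psi 21.03 F [ 0.2 -0.4  0.4] w 85.2 q7 -2.13
[ 417   44  115   89 8267] ((563.4006958007812, 297.3337097167969), (45.011817932128906, 60.135684967041016), 16.667814254760742)
[ 556  141   84  163 6408] ((511.5484619140625, 173.9879913330078), (115.742919921875, 55.2508430480957), 36.559200286865234)
[ 278  217   90   63 5460] ((437.80706787109375, 344.822265625), (44.758445739746094, 60.0899772644043), 21.028730392456055)
```

View pics/w4.png

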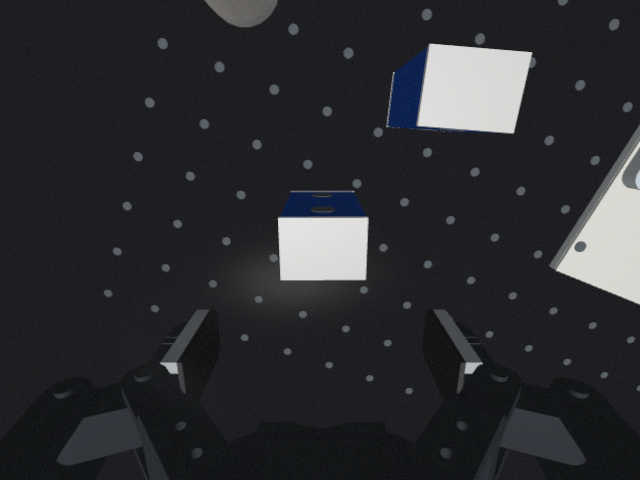

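Block A's top (278–367, 217–280) is centred between the jaws and square to them, and its position matches. Descend and grip.

Emit:
{"fn": "jog_arm", "kwargs": {"translation": [[2,-2,-40],[2,-2,-80],[2,-2,-110],[2,-2,-128],[2,-2,-128],[2,-2,-128]], "turn": [0,0,0,0,0,0]}}

```text
clock: 9.18
position: [0.4382, 0.3416, 0.0701]
ee_rot: [0.984, 0.18, -0.004, 0.003]
ft_force: [-0.5, 0.9, 0.9]
grip_width: 0.996
```

Emit:
{"fn": "jog_arm", "kwargs": {"translation": [[0,0,0],[0,0,0],[0,0,0],[0,0,0],[0,0,0],[0,0,0],[0,0,3],[0,0,6],[0,0,12],[0,0,16],[0,0,16],[0,0,16]], "turn": [0,0,0,0,0,0,0,0,0,0,0,0], "grip": 50, "grip_force": 80}}

```text
clock: 10.18
position: [0.4383, 0.3417, 0.0863]
ee_rot: [0.984, 0.18, -0.003, 0.003]
ft_force: [0.3, -0.6, -5.5]
grip_width: 0.691
```

```bash
python3 -c "
from h import *
st()"
```

```text
t 10.2 pos [438.3 341.7  86.3] psi 20.79 F [ 0.3 -0.6 -5.5] w 59.0 q7 -2.20
```

Emit:
{"fn": "jog_arm", "kwargs": {"translation": [[-8,-35,0],[-10,-75,0],[-10,-115,0],[-10,-155,0],[-10,-195,0],[-8,-235,0],[-6,-265,0],[-4,-285,0],[-4,-293,0],[-4,-293,0],[-4,-293,0],[-4,-293,0]], "turn": [-3,-6,-9,-12,-15,-18,-20,-21.5,-21.5,-21.5,-21.5,-21.5]}}

```text
clock: 11.18
position: [0.4342, 0.0502, 0.0863]
ee_rot: [1.0, -0.005, -0.004, 0.002]
ft_force: [-0.6, 0.4, -6.5]
grip_width: 0.693
```

Run:
```python
from h import *
o=st();w=manip.camera("wrist");save(w,"w5");t=manip.camera("top");save(t,"t5")
g=t["frame"].mean(2);print([ (c,np.round(g[295:315,c]).astype(int).tolist()) for c in (350,)])
for n in("channel_1",):
  for r in manip.pinpoint(w,n): print(n,r,at_z(w,r["at"],.0345))
```

```text
t 11.2 pos [434.2  50.2  86.3] psi -0.58 F [-0.6  0.4 -6.5] w 59.2 q7 -1.87
[(350, [247, 247, 247, 247, 247, 247, 248, 247, 247, 247, 247, 247, 242, 151, 59, 44, 43, 42, 42, 43])]
```

View pics/w5.png

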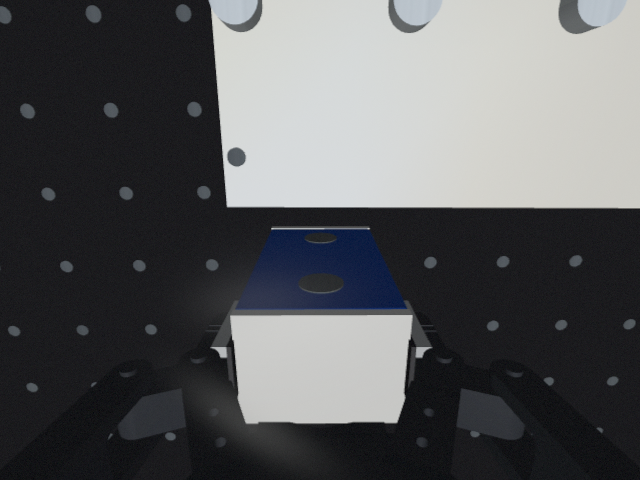

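The block is held square to the plate edge. The edge is at row 207, the block foot at row 228, cols 272–369. The rail noses are at cols 236 and 417, so I'll measure the lateral offset from those.

Run:
```python
from h import *
np.set_printoptions(precision=4,suppress=True)
w=manip.camera("wrist");f=w["frame"];g=f.mean(2)
def cr(v,th=120):
    k=np.argmax(v>th);return k-1+(th-v[k-1])/(v[k]-v[k-1])
E_=[at_z(w,(c,220-cr(g[220:195:-1,c])),.012)[:2] for c in range(240,640,10)]
L=cv2.fitLine(np.array(E_,np.float32),cv2.DIST_HUBER,0,.0005,.0005).ravel();print("front edge",L)
for y in(20,60,100,140,180):print("left edge",at_z(w,(195+cr(g[y,195:260]),y),.012))
print("noses(z.027)",at_z(w,(236,24),.027),at_z(w,(417,26),.027),at_z(w,(600,28),.027))
print("foot",at_z(w,(272,228),.0163),at_z(w,(369,228),.0163))
print("top",at_z(w,(234,310),.126),at_z(w,(410,310),.126))
```

```text
front edge [ 0.0146  0.9999  0.4674 -0.029 ]
left edge [0.5698 0.1056 0.012 ]
left edge [0.5508 0.1059 0.012 ]
left edge [0.5305 0.1062 0.012 ]
left edge [0.5089 0.1065 0.012 ]
left edge [0.4858 0.1069 0.012 ]
noses(z.027) [0.5641 0.0894 0.027 ] [ 0.5623 -0.      0.027 ] [ 0.5605 -0.0911  0.027 ]
foot [0.4567 0.0788 0.0163] [0.4559 0.019  0.0163]
top [0.4599 0.0769 0.126 ] [0.4591 0.0205 0.126 ]
```

Emit:
{"fn": "jog_arm", "kwargs": {"translation": [[0,-2.3,0],[0,-2.3,-6],[0,-2.3,-11],[0,-2.3,-14],[0,-2.3,-15.5],[0,-2.3,-15.5],[3,-2.3,-15.5],[6,-2.3,-15.5],[9,-2.3,-15.5],[9,-2.3,-15.5]], "turn": [0,0,0,0,0,0,0,0,0,0]}}

```text
clock: 12.22
position: [0.445, 0.0478, 0.0719]
ee_rot: [1.0, -0.005, -0.003, 0.002]
ft_force: [-0.5, -0.8, 8.3]
grip_width: 0.693
```

Emit:
{"fn": "jog_arm", "kwargs": {"translation": [[1,0,0],[2,0,0],[3,0,0],[3.5,0,0],[4,0,0],[4,0,0]], "turn": [0,0,0,0,0,0]}}

```text
clock: 12.72
position: [0.448, 0.0479, 0.0721]
ee_rot: [1.0, -0.005, -0.004, 0.002]
ft_force: [-9.5, -0.3, 12.3]
grip_width: 0.692
```

```bash
python3 -c "
from h import *
st()"
```

```text
t 12.7 pos [448.   47.9  72.1] psi -0.63 F [-9.5 -0.3 12.3] w 59.1 q7 -1.89
```

The foot is butted against the edge with 9.5 N of reaction. Release, go up and round behind the block.

Emit:
{"fn": "jog_arm", "kwargs": {"translation": [[0,0,0],[0,0,0],[0,0,0],[0,0,0],[0,0,20],[0,0,55],[0,0,75],[-30,0,78],[-52,0,78],[-52,0,78],[-52,0,78]], "turn": [0,0,0,0,0,0,0,0,0,0,0], "grip": 80}}

```text
clock: 13.63
position: [0.3958, 0.0475, 0.1504]
ee_rot: [1.0, -0.006, -0.003, 0.003]
ft_force: [0.1, 0.1, 0.4]
grip_width: 0.938
```

Emit:
{"fn": "jog_arm", "kwargs": {"translation": [[0,0,0],[0,0,0],[0,0,0],[0,0,0],[0,0,0],[0,0,0],[0,0,0],[0,0,0]], "turn": [0,0,0,0,0,0,0,0], "grip": 0}}

```text
clock: 14.3
position: [0.3958, 0.0476, 0.1504]
ee_rot: [1.0, -0.006, -0.003, 0.003]
ft_force: [0.2, 0.4, -0.3]
grip_width: 0.002
```

Run:
```python
from h import *
o=st();w=manip.camera("wrist");save(w,"w6")
```

```text
t 14.3 pos [395.8  47.6 150.4] psi -0.64 F [ 0.2  0.4 -0.3] w 0.1 q7 -1.76
```

View pics/w6.png

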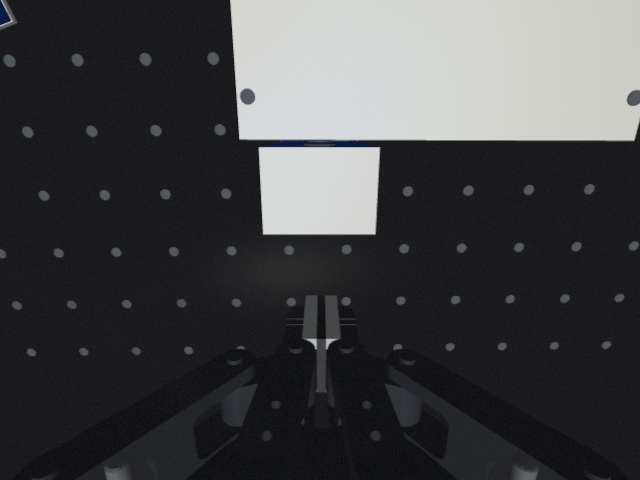

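The block stands square at the edge (cols 260–380) and the closed fingers are centred behind it. Lower, then push over.

Emit:
{"fn": "jog_arm", "kwargs": {"translation": [[0,0,-30],[0,0,-55],[0,0,-60],[0,0,-60],[8,0,-60],[14,0,-60],[18,0,-60],[22,0,-60],[26,0,-60],[30,0,-60],[34,0,-60],[38,0,-60]], "turn": [0,0,0,0,0,0,0,0,0,0,0,0]}}

```text
clock: 15.35
position: [0.4343, 0.0476, 0.0905]
ee_rot: [1.0, -0.006, -0.003, 0.003]
ft_force: [-1.1, 0.5, -0.0]
grip_width: -0.003
```

```bash
python3 -c "
from h import *
st()"
```

```text
t 15.3 pos [434.3  47.6  90.5] psi -0.64 F [-1.1  0.5 -0. ] w -0.3 q7 -1.86
```

Emit:
{"fn": "jog_arm", "kwargs": {"translation": [[4,0,0],[8,0,0],[12,0,0],[16,0,0],[20,0,0],[24,0,0],[28,0,0],[32,0,0],[36,0,0],[40,0,0],[44,0,0],[44,0,0]], "turn": [0,0,0,0,0,0,0,0,0,0,0,0]}}

```text
clock: 16.35
position: [0.4791, 0.0476, 0.0905]
ee_rot: [1.0, -0.006, -0.003, 0.003]
ft_force: [-0.1, -0.2, 0.4]
grip_width: -0.001
```

Run:
```python
from h import *
o=st();w=manip.camera("wrist");save(w,"w7")
```

```text
t 16.4 pos [479.1  47.6  90.5] psi -0.65 F [-0.1 -0.2  0.4] w -0.1 q7 -1.89
```

View pics/w7.png

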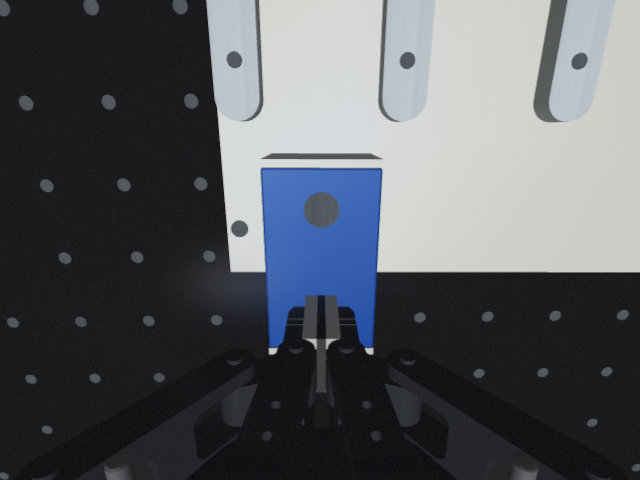

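The block has gone over; its blue broad face spans rows 168–348. I'll check where it landed.

Run:
```python
from h import *
w=manip.camera("wrist")
for p in[(261,160),(382,160),(269,350),(374,350)]:print(p,at_z(w,p,.057))
print("front bottom?",at_z(w,(266,154),.012))
print("noses",at_z(w,(238,120),.027),at_z(w,(404,121),.027))
s=manip.camera("scene");save(s,"s7")
for r in manip.outline_of(s,"block_1_centre"):print(r["extent"],r["confidence"])
cv2.imwrite("pics/s7c.png",cv2.resize(s["frame"][130:330,180:430],None,fx=3,fy=3)[...,::-1])
```

```text
(261, 160) [0.54509443 0.07472535 0.057     ]
(382, 160) [0.54435314 0.0165588  0.057     ]
(269, 350) [0.43878539 0.07701635 0.057     ]
(374, 350) [0.43783786 0.01676707 0.057     ]
front bottom? [0.54496468 0.07871368 0.012     ]
noses [0.56407076 0.09066483 0.027     ] [5.62449360e-01 2.39553721e-04 2.70000000e-02]
[287.8, 193.0, 314.2, 207.7] 0.97
```

View pics/s7c.png

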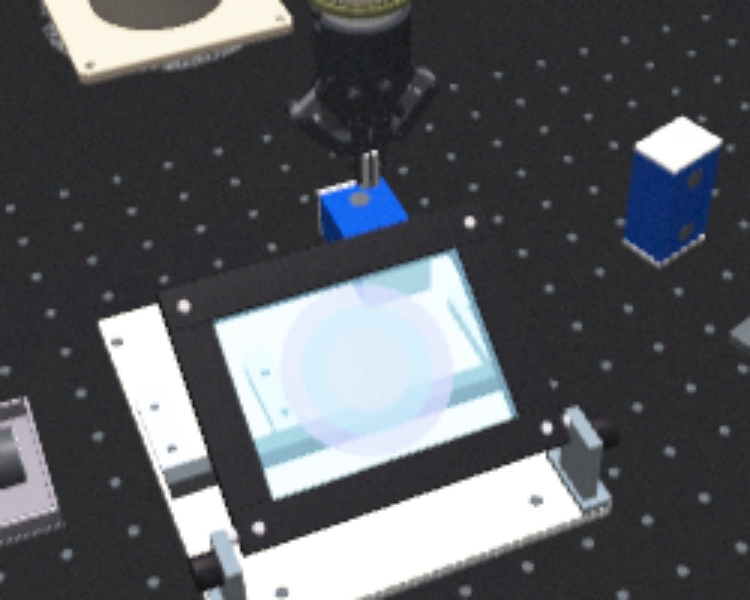

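The block lies flat and is lined up with channel 3 to within about 0.5 mm, with its foot about 30 mm out over the edge. I'll go behind it and slide it in.

Emit:
{"fn": "jog_arm", "kwargs": {"translation": [[-30,0,0],[-60,0,0],[-68,0,0],[-68,0,-25],[-68,0,-50],[-68,0,-60],[-68,0,-60],[-62,0,-60],[-56,0,-60],[-50,0,-60],[-44,0,-60],[-38,0,-60]], "turn": [0,0,0,0,0,0,0,0,0,0,0,0]}}

```text
clock: 17.55
position: [0.4412, 0.0476, 0.031]
ee_rot: [1.0, -0.006, -0.003, 0.003]
ft_force: [-2.0, 0.4, 0.6]
grip_width: -0.003
```

```bash
python3 -c "
from h import *
st()"
```

```text
t 17.6 pos [441.2  47.6  31. ] psi -0.65 F [-2.   0.4  0.6] w -0.2 q7 -1.94
```

Emit:
{"fn": "jog_arm", "kwargs": {"translation": [[6,0,0],[12,0,0],[18,0,0],[24,0,0],[30,-0.4,0],[36,-0.5,0],[42,-0.6,0],[48,-0.7,0],[54,-0.8,0],[60,-0.9,0],[66,-1,0],[72,-1,0]], "turn": [0,0,0,0,0,0,0,0,0,0,0,0]}}

```text
clock: 18.55
position: [0.5137, 0.0465, 0.0309]
ee_rot: [1.0, -0.006, -0.003, 0.003]
ft_force: [-3.0, 0.3, 1.7]
grip_width: -0.007
```

Emit:
{"fn": "jog_arm", "kwargs": {"translation": [[4,0,0],[8,0,0],[12,-0.2,0],[16,-0.3,0],[18,-0.3,0],[20,-0.3,0],[21,-0.3,0],[21,-0.3,0]], "turn": [0,0,0,0,0,0,0,0]}}

```text
clock: 19.22
position: [0.535, 0.0462, 0.0309]
ee_rot: [1.0, -0.006, -0.003, 0.003]
ft_force: [-0.1, 0.4, -0.4]
grip_width: -0.002
```

Run:
```python
from h import *
o=st();w=manip.camera("wrist")
g=w["frame"];save(w,"w8")
```

```text
t 19.2 pos [535.   46.2  30.9] psi -0.65 F [-0.1  0.4 -0.4] w -0.2 q7 -1.96
```

Emit:
{"fn": "jog_arm", "kwargs": {"translation": [[1,0,0],[2,0,0],[3,0,0],[4,0,0]], "turn": [0,0,0,0]}}

```text
clock: 19.6
position: [0.536, 0.0464, 0.0302]
ee_rot: [1.0, -0.005, -0.006, 0.003]
ft_force: [-17.1, 1.0, 6.7]
grip_width: -0.001
```

Emit:
{"fn": "jog_arm", "kwargs": {"translation": [[0.5,0,0],[1,0,0],[1.5,0,0],[2,0,0]], "turn": [0,0,0,0]}}

```text
clock: 19.93
position: [0.5359, 0.0465, 0.0296]
ee_rot: [1.0, -0.005, -0.008, 0.003]
ft_force: [-12.7, 0.6, 5.0]
grip_width: -0.001
```

Block A is home: 17 N reaction at the stop, within 1.5 mm of where I expected it. Retreat and go to block B at (0.563, 0.298), yaw 16.8°.

Emit:
{"fn": "jog_arm", "kwargs": {"translation": [[-30,0,0],[-65,0,0],[-75,0,40],[-75,0,80],[-75,0,120],[-70,20,150],[-65,60,170],[-60,100,170],[-50,140,170],[-40,175,170],[-20,210,170],[0,240,170]], "turn": [0,0,0,0,0,3,6,9,12,15,17.5,17.5], "grip": 85}}

```text
clock: 20.93
position: [0.5366, 0.2893, 0.2001]
ee_rot: [0.989, 0.149, -0.006, 0.004]
ft_force: [-0.1, 0.4, 1.0]
grip_width: 0.997
```

```bash
python3 -c "
from h import *
st()"
```

```text
t 20.9 pos [536.6 289.3 200.1] psi 17.09 F [-0.1  0.4  1. ] w 85.1 q7 -2.05
```

Emit:
{"fn": "jog_arm", "kwargs": {"translation": [[26,8,0],[26,8,0],[26,8,0]], "turn": [0,0,0]}}

```text
clock: 21.18
position: [0.5634, 0.298, 0.1992]
ee_rot: [0.989, 0.149, -0.007, 0.004]
ft_force: [-0.4, -0.1, 0.5]
grip_width: 0.995
```

Run:
```python
from h import *
o=st();w=manip.camera("wrist");save(w,"w9");t=manip.camera("top");save(t,"t9")
hsv=cv2.cvtColor(w["frame"],cv2.COLOR_RGB2HSV);m=((hsv[...,1]<60)&(hsv[...,2]>150)).astype(np.uint8)
n,lab,s_,c=cv2.connectedComponentsWithStats(m)
for i in range(1,n):
    if s_[i,4]<1500: continue
    pts=np.argwhere(lab==i)[:,::-1];W=np.array([at_z(w,p,.11)[:2]*1000 for p in pts[::5]],np.float32);print(s_[i],cv2.minAreaRect(W))
for r in manip.pinpoint(t,"block_1_centre"):print(r,at_z(t,r["at"],.0345))
for r in manip.outline_of(t,"block_1_centre"):print(r["extent"],r["confidence"])
cv2.imwrite("pics/t9c.png",cv2.resize(t["frame"][140:330,260:430],None,fx=3,fy=3)[...,::-1])
```

```text
t 21.2 pos [563.4 298.  199.2] psi 17.10 F [-0.4 -0.1  0.5] w 85.0 q7 -2.05
[  471     8   169   390 20476] ((603.6345825195312, 141.89944458007812), (279.9202575683594, 119.43032836914062), 33.0224494934082)
[  19   85   90   94 4521] ((591.3113403320312, 468.6858825683594), (54.63899612426758, 49.51625442504883), 17.843868255615234)
[ 275  218   91   62 5421] ((564.267333984375, 297.38519287109375), (44.35228729248047, 60.21347427368164), 16.913318634033203)
{'at': [306.6, 242.9], 'confidence': 0.63} [0.60691032 0.04718778 0.0345    ]
[291.8, 229.6, 321.8, 267.3] 0.77
[280.5, 150.0, 423.7, 311.6] 0.64
```

View pics/t9c.png

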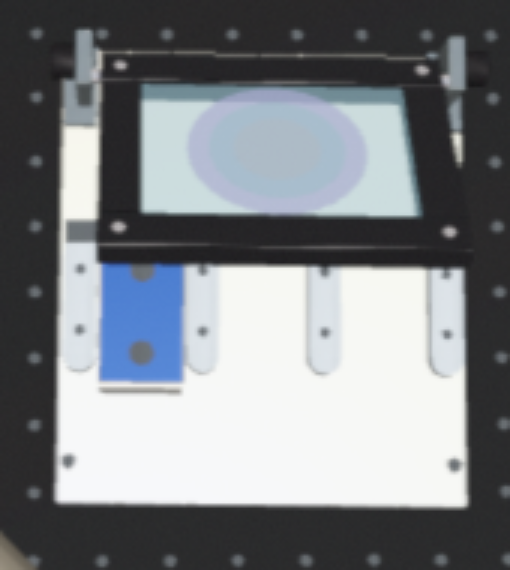

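Block A sits in channel 3 with its rear end at about x = 80. Block B is centred under the jaws, so grip it.

Emit:
{"fn": "jog_arm", "kwargs": {"translation": [[1,-0.5,-40],[1,-0.5,-80],[1,-0.5,-110],[1,-0.5,-128],[1,-0.5,-128],[1,-0.5,-128]], "turn": [0,0,0,0,0,0]}}

```text
clock: 21.88
position: [0.5632, 0.2956, 0.073]
ee_rot: [0.989, 0.148, -0.006, 0.005]
ft_force: [0.2, 0.1, 1.2]
grip_width: 0.997
```

Emit:
{"fn": "jog_arm", "kwargs": {"translation": [[0,0,0],[0,0,0],[0,0,0],[0,0,0],[0,0,0],[0,0,0],[0,0,3],[0,0,6],[0,0,12],[0,0,16],[0,0,16],[0,0,16]], "turn": [0,0,0,0,0,0,0,0,0,0,0,0], "grip": 50, "grip_force": 80}}

```text
clock: 22.88
position: [0.5633, 0.2956, 0.0892]
ee_rot: [0.989, 0.148, -0.006, 0.005]
ft_force: [0.3, -0.5, -7.3]
grip_width: 0.689
```

```bash
python3 -c "
from h import *
st()"
```

```text
t 22.9 pos [563.3 295.6  89.2] psi 17.04 F [ 0.3 -0.5 -7.3] w 58.8 q7 -2.10
```

Emit:
{"fn": "jog_arm", "kwargs": {"translation": [[-25,-15,0],[-55,-35,0],[-85,-60,0],[-112,-90,0],[-128,-125,0],[-132,-160,0],[-132,-195,0],[-132,-230,0],[-132,-265,0],[-132,-300,0],[-132,-335,0],[-132,-370,0]], "turn": [-1.5,-3,-4.5,-6,-7.5,-9,-10.5,-12,-13.5,-15,-16.5,-17.8]}}

```text
clock: 23.88
position: [0.4309, -0.0759, 0.0894]
ee_rot: [1.0, -0.007, -0.006, 0.004]
ft_force: [1.5, 0.1, -6.5]
grip_width: 0.691
```

```bash
python3 -c "
from h import *
st()"
```

```text
t 23.9 pos [430.9 -75.9  89.4] psi -0.81 F [ 1.5  0.1 -6.5] w 59.0 q7 -1.58
```

Emit:
{"fn": "jog_arm", "kwargs": {"translation": [[1,-25,0],[2,-45,0],[2,-56,0],[2,-56,0],[2,-56,0]], "turn": [0,0,0,0,0]}}

```text
clock: 24.3
position: [0.4328, -0.1313, 0.0893]
ee_rot: [1.0, -0.007, -0.006, 0.004]
ft_force: [-0.6, 1.6, -6.6]
grip_width: 0.689
```

Run:
```python
from h import *
o=st();w=manip.camera("wrist");save(w,"w10")
g=w["frame"].mean(2);b=w["frame"].astype(int)
for y in (20,60,100,140,180):
    v=g[y,320:520];k=np.argmax(v<120);print("right edge",at_z(w,(320+k-1+(v[k-1]-120)/(v[k-1]-v[k]),y),.012))
```

```text
t 24.3 pos [ 432.8 -131.3   89.3] psi -0.81 F [-0.6  1.6 -6.6] w 58.9 q7 -1.47
right edge [ 0.56742251 -0.16882068  0.012     ]
right edge [ 0.54782837 -0.19411445  0.012     ]
right edge [ 0.52730476 -0.19372986  0.012     ]
right edge [ 0.50537115 -0.19346696  0.012     ]
right edge [ 0.48188038 -0.19313098  0.012     ]
```

View pics/w10.png

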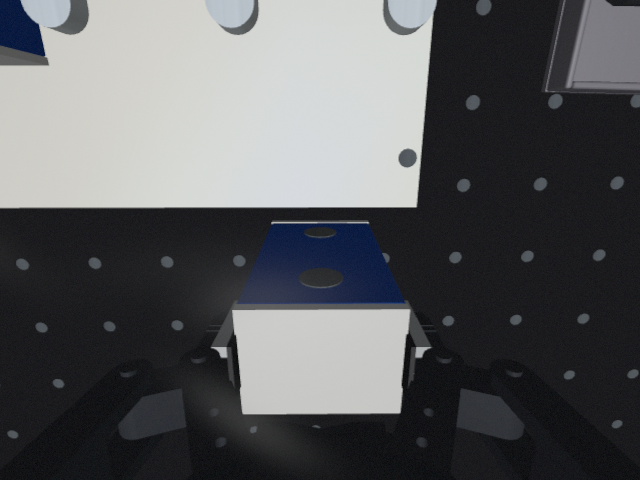

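The edge and rails are parallel to block B. The rail noses are at cols 231 and 412, mid 321.5, so it needs about −0.7 mm sideways. Lower and butt.

Emit:
{"fn": "jog_arm", "kwargs": {"translation": [[0,-0.7,0],[0,-0.7,-6],[0,-0.7,-11],[0,-0.7,-14],[0,-0.7,-16],[0,-0.7,-16],[3,-0.7,-16],[6,-0.7,-16],[9,-0.7,-16],[9,-0.7,-16]], "turn": [0,0,0,0,0,0,0,0,0,0]}}

```text
clock: 25.18
position: [0.4437, -0.1315, 0.0754]
ee_rot: [1.0, -0.006, -0.005, 0.004]
ft_force: [-6.8, -0.2, 20.8]
grip_width: 0.693
```

Emit:
{"fn": "jog_arm", "kwargs": {"translation": [[1,0,0],[2,0,0],[3,0,0],[3.5,0,0],[4,0,0],[4,0,0]], "turn": [0,0,0,0,0,0]}}

```text
clock: 25.68
position: [0.4471, -0.1314, 0.0759]
ee_rot: [1.0, -0.006, -0.006, 0.004]
ft_force: [-9.1, 1.2, 12.9]
grip_width: 0.691
```

```bash
python3 -c "
from h import *
st()"
```

```text
t 25.7 pos [ 447.1 -131.4   75.9] psi -0.73 F [-9.1  1.2 12.9] w 59.0 q7 -1.50
```

Emit:
{"fn": "jog_arm", "kwargs": {"translation": [[0,0,0],[0,0,0],[0,0,0],[0,0,0],[0,0,20],[0,0,55],[0,0,75],[-30,0,75],[-52,0,75],[-52,0,75],[-52,0,75]], "turn": [0,0,0,0,0,0,0,0,0,0,0], "grip": 80}}

```text
clock: 26.6
position: [0.3947, -0.1317, 0.1512]
ee_rot: [1.0, -0.007, -0.006, 0.005]
ft_force: [0.4, 0.1, 0.5]
grip_width: 0.937
```

Emit:
{"fn": "jog_arm", "kwargs": {"translation": [[0,0,0],[0,0,0],[0,0,0],[0,0,0],[0,0,0],[0,0,0],[0,0,0],[0,0,0]], "turn": [0,0,0,0,0,0,0,0], "grip": 0}}

```text
clock: 27.27
position: [0.3947, -0.1317, 0.1511]
ee_rot: [1.0, -0.007, -0.006, 0.005]
ft_force: [0.1, 0.1, 0.0]
grip_width: 0.003
```

Run:
```python
from h import *
o=st();w=manip.camera("wrist");save(w,"w11")
hsv=cv2.cvtColor(w["frame"],cv2.COLOR_RGB2HSV);m=((hsv[...,1]<60)&(hsv[...,2]>150)).astype(np.uint8)
n,lab,s_,c=cv2.connectedComponentsWithStats(m)
for i in range(1,n):
    if s_[i,4]<1500: continue
    pts=np.argwhere(lab==i)[:,::-1];W=np.array([at_z(w,p,.11)[:2]*1000 for p in pts[::5]],np.float32);print(s_[i],cv2.minAreaRect(W))
```

```text
t 27.3 pos [ 394.7 -131.7  151.1] psi -0.77 F [0.1 0.1 0. ] w 0.2 q7 -1.36
[    0     0   407   141 54731] ((500.11700439453125, -75.08594512939453), (194.00465393066406, 59.218318939208984), 89.14208984375)
[ 258  152  121   86 9996] ((441.75628662109375, -132.1980438232422), (59.975921630859375, 44.32088851928711), 89.12410736083984)
```

Block B stands square at (0.442, −0.132). Tip it the same way.

Emit:
{"fn": "jog_arm", "kwargs": {"translation": [[0,0,-30],[0,0,-55],[0,0,-60],[0,0,-60],[6,0,-60],[10,0,-60],[14,0,-60],[18,0,-60],[22,0,-60],[26,0,-60],[30,0,-60],[34,0,-60]], "turn": [0,0,0,0,0,0,0,0,0,0,0,0]}}

```text
clock: 28.32
position: [0.4293, -0.1318, 0.0913]
ee_rot: [1.0, -0.007, -0.006, 0.005]
ft_force: [-1.6, -0.6, 0.5]
grip_width: 0.001
```

Emit:
{"fn": "jog_arm", "kwargs": {"translation": [[4,0,0],[8,0,0],[12,0,0],[16,0,0],[20,0,0],[24,0,0],[28,0,0],[32,0,0],[36,0,0],[40,0,0],[44,0,0],[48,0,0]], "turn": [0,0,0,0,0,0,0,0,0,0,0,0]}}

```text
clock: 29.32
position: [0.4777, -0.1317, 0.0913]
ee_rot: [1.0, -0.007, -0.006, 0.005]
ft_force: [-0.1, 0.0, -0.3]
grip_width: -0.005
```

Run:
```python
from h import *
o=st();w=manip.camera("wrist");save(w,"w12")
```

```text
t 29.3 pos [ 477.7 -131.7   91.3] psi -0.78 F [-0.1  0.  -0.3] w -0.4 q7 -1.53
```

View pics/w12.png

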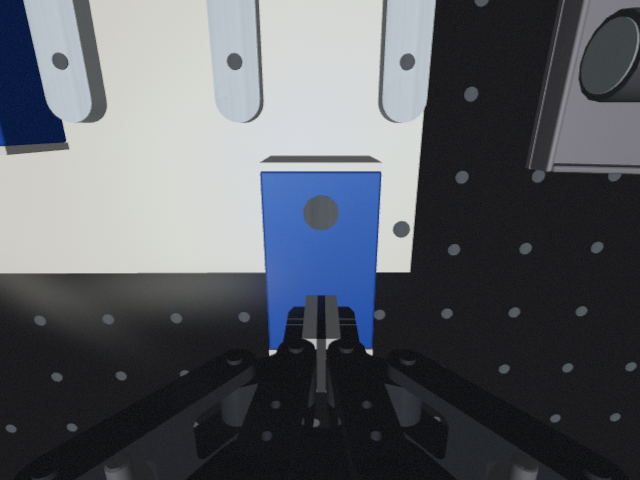

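Block B lies flat, the same as A: face cols 262–380, midway between the rail noses at 238 and 404. Slide it in.

Emit:
{"fn": "jog_arm", "kwargs": {"translation": [[-30,0,0],[-60,0,0],[-69,0,0],[-69,0,-25],[-69,0,-50],[-69,0,-60],[-69,0,-60],[-63,0,-60],[-57,0,-60],[-51,0,-60],[-45,0,-60],[-39,0,-60]], "turn": [0,0,0,0,0,0,0,0,0,0,0,0]}}

```text
clock: 30.37
position: [0.4403, -0.1318, 0.0319]
ee_rot: [1.0, -0.007, -0.005, 0.005]
ft_force: [-2.6, 0.8, 0.2]
grip_width: -0.001
```

Emit:
{"fn": "jog_arm", "kwargs": {"translation": [[6,0,0],[12,0,0],[18,0,0],[24,0,0],[30,-0.4,0],[36,-0.5,0],[42,-0.6,0],[48,-0.7,0],[54,-0.8,0],[60,-0.9,0],[66,-1,0],[72,-1,0]], "turn": [0,0,0,0,0,0,0,0,0,0,0,0]}}

```text
clock: 31.37
position: [0.5129, -0.1328, 0.0319]
ee_rot: [1.0, -0.007, -0.005, 0.005]
ft_force: [-2.1, 0.4, 0.8]
grip_width: -0.001
```

Emit:
{"fn": "jog_arm", "kwargs": {"translation": [[4,0,0],[8,0,0],[12,-0.2,0],[16,-0.3,0],[18,-0.3,0],[20,-0.3,0],[20,-0.3,0]], "turn": [0,0,0,0,0,0,0]}}

```text
clock: 31.95
position: [0.5334, -0.1331, 0.0319]
ee_rot: [1.0, -0.007, -0.005, 0.005]
ft_force: [0.1, 0.2, 0.4]
grip_width: 0.001
```

Expected home is about x = 0.5335, so I'll press to confirm.

Emit:
{"fn": "jog_arm", "kwargs": {"translation": [[1,0,0],[2,0,0],[3,0,0],[4,0,0]], "turn": [0,0,0,0]}}

```text
clock: 32.28
position: [0.5335, -0.1332, 0.0308]
ee_rot: [1.0, -0.007, -0.009, 0.005]
ft_force: [-19.8, 1.3, 7.7]
grip_width: -0.003
```

Emit:
{"fn": "jog_arm", "kwargs": {"translation": [[0.5,0,0],[1,0,0],[1.5,0,0],[1.5,0,0]], "turn": [0,0,0,0]}}

```text
clock: 32.62
position: [0.5332, -0.1332, 0.0303]
ee_rot: [1.0, -0.007, -0.011, 0.005]
ft_force: [-10.0, 0.0, 4.1]
grip_width: 0.002
```

Emit:
{"fn": "jog_arm", "kwargs": {"translation": [[-30,0,0],[-65,0,0],[-95,0,20],[-105,0,60],[-110,0,100],[-110,0,140],[-110,0,180],[-110,0,220],[-110,0,250],[-110,0,250]], "turn": [0,0,0,0,0,0,0,0,0,0]}}

```text
clock: 33.45
position: [0.4262, -0.1336, 0.2871]
ee_rot: [1.0, -0.007, -0.006, 0.007]
ft_force: [0.5, -1.1, 0.7]
grip_width: 0.002
```

Run:
```python
from h import *
np.set_printoptions(precision=4,suppress=True)
o=st();t=manip.camera("top");w=manip.camera("wrist");s=manip.camera("scene");save(w,"w13");save(t,"t13")
cv2.imwrite("pics/t13c.png",cv2.resize(t["frame"][140:330,260:550],None,fx=2.7,fy=2.7)[...,::-1])
for nm,p in(("t",t),("w",w),("s",s)):
  for n in("block_1_centre","cell_front","grating","torch","tool_tray"):
    print(nm,n,[(np.round(r["at"],1),round(r["confidence"],2)) for r in manip.pinpoint(p,n)])
# predicted cell corner (front,left/right top outer) vs angle
O=np.array([.4672,-.0435]);c,s_=np.cos(-.0145),np.sin(-.0145)
def S(x,y,z):return [O[0]+c*x-s_*y,O[1]+s_*x+c*y,z]
for a in(.5,.55,.6,.65,.7,.75,.8):
  P=lambda u,y:S(.315-u*np.cos(a)+.01*np.sin(a),y,.067+u*np.sin(a)+.01*np.cos(a))
  print(a,"front edge top L,R px top:",proj(t,P(.19,.1225)),proj(t,P(.19,-.1225)),"screw L",proj(t,P(.175,.105)),"wrist",proj(w,P(.19,.1225)),proj(w,P(.19,-.1225)),"scene",proj(s,P(.19,.1225)),proj(s,P(.19,-.1225)))
```

```text
t 33.5 pos [ 426.2 -133.6  287.1] psi -0.80 F [ 0.5 -1.1  0.7] w 0.2 q7 -1.36
t block_1_centre []
t cell_front [(array([355.3, 214.2]), 0.84), (array([305.7, 246.6]), 0.73), (array([348.4, 244.1]), 0.68)]
t grating [(array([351.6, 191.9]), 0.63)]
t torch [(array([482.6, 252.5]), 0.84), (array([488. , 254.4]), 0.6)]
t tool_tray [(array([489.2, 255.9]), 0.66)]
w block_1_centre [(array([124.8,  21.9]), 0.6)]
w cell_front [(array([124.9,  23.8]), 0.69)]
w grating []
w torch [(array([530.1,  40.6]), 0.84)]
w tool_tray [(array([528.6,  44.6]), 0.87)]
s block_1_centre []
s cell_front [(array([288.1, 217.5]), 0.92)]
s grating [(array([299.9, 254.2]), 0.8)]
s torch [(array([154. , 294.7]), 0.62)]
s tool_tray [(array([152.9, 292.7]), 0.63)]
0.5 front edge top L,R px top: [292.6353 225.433 ] [417.7103 227.367 ] screw L [301.6725 219.6174] wrist [-50.1599 -78.049 ] [371.0866 -75.3957] scene [337.4983 197.628 ] [230.8143 228.7344]
0.55 front edge top L,R px top: [292.6483 222.0666] [418.5625 224.0327] screw L [301.7402 216.4946] wrist [-67.318  -97.4311] [373.5801 -94.3655] scene [338.563  196.28
[... 298 characters left out ...]
 [301.8816 209.6717] wrist [-105.9743 -144.0033] [ 379.17   -139.8685] scene [340.9668 194.1468] [231.5274 225.8769]
0.7 front edge top L,R px top: [292.7136 210.6832] [420.9694 212.7512] screw L [301.9549 205.9882] wrist [-127.7199 -171.7638] [ 382.2988 -166.9405] scene [342.305  193.3605] [231.9184 225.336 ]
0.75 front edge top L,R px top: [292.7442 206.4919] [421.7108 208.5955] screw L [302.0297 202.1362] wrist [-151.2538 -202.936 ] [ 385.6729 -197.2956] scene [343.733  192.7732] [232.3882 225.0133]
0.8 front edge top L,R px top: [292.779 202.121] [422.4163 204.261 ] screw L [302.1057 198.1267] wrist [-176.7157 -237.8786] [ 389.31   -231.2687] scene [345.2494 192.3919] [232.938  224.9163]
```

View pics/t13c.png

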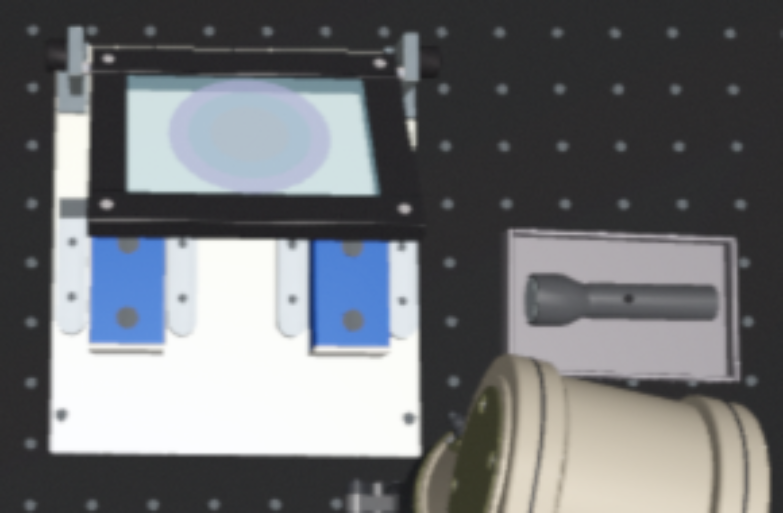

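View pics/w13.png

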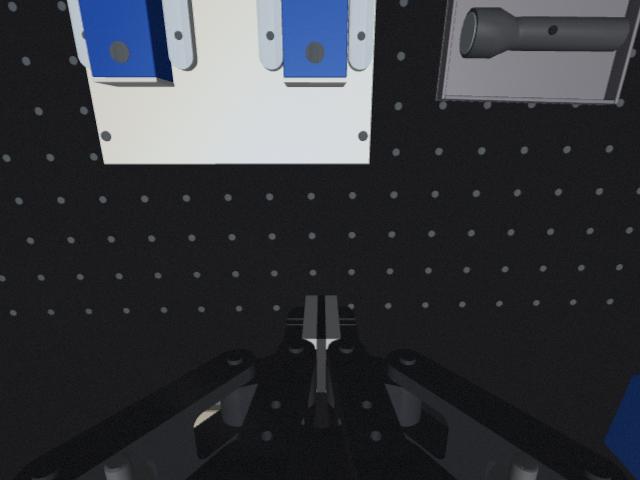

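Both blocks are home in channels 3 and 1 and the torch is centred in the tray. The cell is at about 0.55 rad. I'll go above the left end of its front rail, over the solid corner of the frame and clear of the glass.

Emit:
{"fn": "jog_arm", "kwargs": {"translation": [[28,26,0],[56,52,0],[84,78,0],[112,104,0],[140,130,0],[168,156,0],[196,182,0],[206,193,0],[206,193,0],[206,193,-30],[206,193,-60],[206,193,-60]], "turn": [0,0,0,0,0,0,0,0,0,0,0,0]}}

```text
clock: 35.35
position: [0.6267, 0.0583, 0.2146]
ee_rot: [1.0, -0.007, -0.015, 0.006]
ft_force: [-0.7, -0.2, -1.6]
grip_width: -0.001
```

Run:
```python
from h import *
o=st();w=manip.camera("wrist");s=manip.camera("scene");save(w,"w14")
cv2.imwrite("pics/s14c.png",cv2.resize(s["frame"][120:320,200:420],None,fx=3,fy=3)[...,::-1])
```

```text
t 35.4 pos [626.7  58.3 214.6] psi -0.84 F [-0.7 -0.2 -1.6] w -0.1 q7 -1.94
```

View pics/s14c.png

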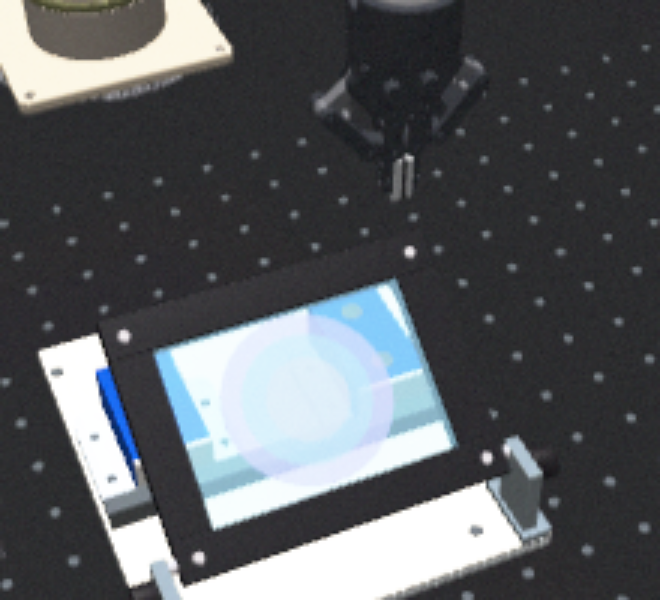

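The fingers are directly above the left corner screw of the front rail. Start lowering slowly.

Emit:
{"fn": "jog_arm", "kwargs": {"translation": [[4,0,-10],[4,0,-20],[4,0,-28],[4,0,-33],[4,0,-36],[4,0,-39],[3,0,-42],[2,0,-45],[0,0,-48],[-2,0,-51],[-4,0,-54],[-6,0,-57]], "turn": [0,0,0,0,0,0,0,0,0,0,0,0]}}

```text
clock: 36.45
position: [0.6229, 0.0591, 0.1641]
ee_rot: [1.0, -0.007, -0.011, 0.005]
ft_force: [-0.2, 0.6, 5.2]
grip_width: 0.001
```

```bash
python3 -c "
from h import *
st()"
```

```text
t 36.5 pos [622.9  59.1 164.1] psi -0.86 F [-0.2  0.6  5.2] w 0.1 q7 -1.96
```

Emit:
{"fn": "jog_arm", "kwargs": {"translation": [[-1,0,-4],[-3,0,-8],[-5,0,-12],[-6,0,-16],[-8,0,-20],[-9,0,-24],[-11,0,-28],[-12,0,-32],[-14,0,-36],[-15,0,-40],[-16,0,-44],[-17,0,-47]], "turn": [0,0,0,0,0,0,0,0,0,0,0,0]}}

```text
clock: 37.45
position: [0.6057, 0.0593, 0.1165]
ee_rot: [1.0, -0.007, -0.011, 0.005]
ft_force: [-0.9, 2.1, 3.3]
grip_width: 0.001
```

```bash
python3 -c "
from h import *
st()"
```

```text
t 37.5 pos [605.7  59.3 116.5] psi -0.85 F [-0.9  2.1  3.3] w 0.1 q7 -1.98
```

Emit:
{"fn": "jog_arm", "kwargs": {"translation": [[-1,0,-3],[-1,0,-6],[-2,0,-9],[-3,0,-12],[-3,0,-15],[-4,0,-18],[-4,0,-21],[-5,0,-24],[-5,0,-27],[-5,0,-29],[-5,0,-31],[-5,0,-32]], "turn": [0,0,0,0,0,0,0,0,0,0,0,0]}}

```text
clock: 38.45
position: [0.6003, 0.0592, 0.084]
ee_rot: [1.0, -0.007, -0.012, 0.005]
ft_force: [-1.7, -0.5, 3.9]
grip_width: 0.001
```

Emit:
{"fn": "jog_arm", "kwargs": {"translation": [[0,0,-1],[0,0,-2],[0,0,-3],[0,0,-4],[0,0,-5],[0,0,-6],[0,0,-6]], "turn": [0,0,0,0,0,0,0]}}

```text
clock: 39.03
position: [0.6003, 0.0592, 0.0778]
ee_rot: [1.0, -0.007, -0.012, 0.005]
ft_force: [-0.3, 0.7, 0.4]
grip_width: -0.001
```

Emit:
{"fn": "jog_arm", "kwargs": {"translation": [[0,0,-1],[0,0,-2],[0,0,-3],[0,0,-3]], "turn": [0,0,0,0]}}

```text
clock: 39.37
position: [0.6005, 0.0592, 0.0771]
ee_rot: [1.0, -0.007, -0.011, 0.006]
ft_force: [-11.6, -1.2, 24.1]
grip_width: -0.003
```

Emit:
{"fn": "jog_arm", "kwargs": {"translation": [[0,0,-1],[0,0,-2],[0,0,-3],[0,0,-4],[0,0,-4]], "turn": [0,0,0,0,0]}}

```text
clock: 39.78
position: [0.6009, 0.0593, 0.077]
ee_rot: [1.0, -0.008, -0.011, 0.007]
ft_force: [-18.2, -4.1, 39.6]
grip_width: 0.004
```

The rail stopped hard at z = 77.0 mm, exactly the level height. Lift off, retreat and check.

Emit:
{"fn": "jog_arm", "kwargs": {"translation": [[0,0,8],[0,0,30],[-10,0,65],[-40,0,90],[-75,10,110],[-110,30,120],[-140,60,120],[-160,90,120],[-170,120,120],[-170,150,120],[-170,180,120],[-170,200,120]], "turn": [0,0,0,0,0,0,0,0,0,0,0,0]}}

```text
clock: 40.78
position: [0.4304, 0.2619, 0.1973]
ee_rot: [1.0, -0.007, -0.01, 0.006]
ft_force: [0.4, -0.3, -0.7]
grip_width: 0.0
```

Run:
```python
from h import *
np.set_printoptions(precision=4,suppress=True)
o=st();t=manip.camera("top");s=manip.camera("scene");save(t,"t15");save(s,"s15")
a=cv2.resize(t["frame"][140:330,260:550],None,fx=2.7,fy=2.7);b=cv2.resize(s["frame"][170:370,100:420],None,fx=1.8,fy=1.8)
cv2.imwrite("pics/t15c.png",a[...,::-1]);cv2.imwrite("pics/s15c.png",b[...,::-1])
O=np.array([.4672,-.0435]);c,s_=np.cos(-.0145),np.sin(-.0145)
def S(x,y,z):return [O[0]+c*x-s_*y,O[1]+s_*x+c*y,z]
for an in(0,.02,.05):
  P=lambda u,y:S(.315-u*np.cos(an)+.01*np.sin(an),y,.067+u*np.sin(an)+.01*np.cos(an))
  print(an,[((proj(t,P(.19,y))-[260,140])*2.7) for y in(.1225,-.1225)],[((proj(s,P(.19,y))-[100,170])*1.8) for y in(.1225,-.1225)])
print("torch",[at_z(t,r["at"],.005) for r in manip.pinpoint(t,"torch")],"tray",[at_z(t,r["at"],0) for r in manip.pinpoint(t,"tool_tray")])
for n in("solvent_bottle","mirror_mount"):print(n,[at_z(t,r["at"],0) for r in manip.pinpoint(t,n)][:1],[at_z(s,r["at"],0) for r in manip.pinpoint(s,n)][:1])
```

```text
t 40.8 pos [430.4 261.9 197.3] psi -0.78 F [ 0.4 -0.3 -0.7] w 0.0 q7 -2.35
0 [array([ 88.3667, 286.3972]), array([401.3029, 290.9469])] [array([417.2728,  88.4381]), array([239.2204, 142.6892])]
0.02 [array([ 88.3377, 285.4169]), array([402.2828, 289.9863])] [array([417.3795,  86.4694]), array([238.8604, 140.7358])]
0.05 [array([ 88.2968, 283.7541]), array([403.7592, 288.3543])] [array([417.5849,  83.5706]), array([238.35  , 137.8679])]
torch [array([ 0.5902, -0.3466,  0.005 ])] tray [array([ 0.584 , -0.3623,  0.    ])]
solvent_bottle [array([0.588 , 0.4784, 0.    ])] [array([0.5864, 0.475 , 0.    ])]
mirror_mount [array([0.7142, 0.3171, 0.    ])] [array([0.7121, 0.3186, 0.    ])]
```

The viewer limit is reached, so I'll check numerically.

Run:
```python
from h import *
np.set_printoptions(precision=4,suppress=True)
t=manip.camera("top");g=t["frame"].mean(2)
for n,z in(("torch",.026),("tool_tray",.022),("block_1_centre",.057)):
  for r in manip.outline_of(t,n):
    pts=np.argwhere(r["mask"])[:,::-1].astype(np.float32);W=np.array([at_z(t,p,z)[:2]*1000 for p in pts],np.float32)
    print(n,round(r["confidence"],2),r["extent"],cv2.minAreaRect(W))
hsv=cv2.cvtColor(t["frame"],cv2.COLOR_RGB2HSV);m=((hsv[...,0]>100)&(hsv[...,0]<125)&(hsv[...,1]>120)&(hsv[...,2]>80)).astype(np.uint8);m[:,:280]=0;m[:,420:]=0;m[:220]=0;m[300:]=0
n,l,s,c=cv2.connectedComponentsWithStats(m)
for i in range(1,n):
  if s[i,4]>20:
    x,y,w,h,a=s[i];print("blue",s[i],"rear",at_z(t,(x+w/2,y+h),.057))
# cell front lower edge: dark->bright going down
for c in(297,303,310,335,350,365,385,392,400,410):
  v=g[215:300,c];d=np.diff(v);k=np.argmax(d);print(c,"edge row",215+k+.5,"x at z.077 %.4f"%at_z(t,(c,215+k+.5),.077)[0],end="; ")
```

```text
torch 0.95 [450.9, 240.9, 525.8, 258.4] ((590.2198486328125, -359.4945068359375), (40.17572784423828, 161.6336669921875), 0.021894583478569984)
tool_tray 0.96 [447.3, 225.2, 533.4, 280.8] ((586.70068359375, -359.6143798828125), (194.75436401367188, 121.5230484008789), 87.84814453125)
block_1_centre 0.97 [293.9, 246.1, 322.4, 269.3] ((568.0352783203125, 46.853599548339844), (59.863502502441406, 49.492469787597656), 89.6560287475586)
block_1_centre 0.44 [279.4, 152.7, 422.4, 312.4] ((636.5611572265625, -45.83030700683594), (319.22491455078125, 343.0086669921875), 89.34520721435547)
blue [294 247  26  20 430] rear [0.5517 0.0469 0.057 ]
blue [375 249  29  19 486] rear [ 0.5494 -0.1296  0.057 ]
297 edge row 270.5 x at z.077 0.5424; 303 edge row 270.5 x at z.077 0.5424; 310 edge row 270.5 x at z.077 0.5424; 335 edge row 248.5 x at z.077 0.5888; 350 edge row 248.5 x at z.077 0.5888; 365 edge row 248.5 x at z.077 0.5888; 385 edge row 271.5 x at z.077 0.5401; 392 edge row 271.5 x at z.077 0.5401; 400 edge row 238.5 x at z.077 0.6102; 410 edge row 296.5 x at z.077 0.4877;
```

```bash
python3 -c "
from h import *
st();print(manip.hand_in())"
```

```text
t 41.4 pos [431.1 258.7 197. ] psi -0.92 F [0.1 0.3 0.5] w -0.2 q7 -2.34
the job is handed in; nothing more can be done
None
```

I handed the job in at 41 s with every step carried out. It gave no verdict. Only two blocks were present.

**What I did:**
- I moved the torch into the tool tray.
- I butted each block against the plate edge, tipped it over and slid it home against the rear stop bar, one in channel 3 and one in channel 1.
- I then lowered the cell slowly by the left corner of its front rail.

**Last checks:**
- **Blocks:** both pressed against the stop bar with 17–20 N. In the top view their rear ends were within about 1 mm of home, after allowing for the 4 mm white pads.
- **Cell:** the front rail stopped hard at 77.0 mm, its level height, and the reaction rose to about 40 N there. The top view agrees with level, to within the picture's resolution.
- **Torch:** about 4 mm from the tray's centre by its outline. The network's point put it about 16 mm off, still within tolerance.
- **Bottle and mirror mount:** unmoved to within a few mm.
- **Robot:** clear of everything, with no force on the wrist.

**Disagreements:**
- Both blocks landed with their feet about 30 mm out over the plate edge, not the 0–12 mm stated, but lay flat and slid in without trouble.
- I had used up the picture limit, so I checked the final state only by measurement, not by eye.

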